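# Sort the microscope parts into their trays

## Robot

A 7-joint arm with a two-finger parallel gripper is mounted at the origin on the work surface. World frame = base frame: x ahead of the robot, y to its left, z up, the work surface at z = 0. Lengths are in m, angles in rad, forces in N, time in s.
With the tool pointing down it reaches from about 0.425 to 0.975 m from the base axis. Payload 16.7 kg.
Tool frame: the origin (TCP) lies between the finger pads; the fingertips stand bot.tcp_to_tips ahead of it and the grasp point (between the pads) lies 8 mm behind it (bot.tcp_to_tips is the distance from the TCP to the fingertips, in m); z points along the fingers, y is the line along which they close (so a half turn about z gives the same grasp; the last joint's range is limited). The gripper opens to 85 mm and grips with 20 to 120 N. Pads are 22 mm wide; open, the fingers measure 114 mm over their backs; the gripper's body (76 mm by 85 mm) begins 54 mm behind the grasp point. The pads swing forward as they close: fully open they stand 13 mm farther back than shut.
Start: joints at [1.024, 0.426, 0.074, 1.606, -0.034, 1.111, -0.067], TCP at [0.261, -0.622, 0.242] pointing down, gripper open.
Joint ranges: [-2.85, 2.85], [-0.5, 2.14], [-1.23, 1.37], [0.21, 2.46], [-1.02, 4.16], [0.16, 2.05], [-2.73, 2.73]. Speed limits (rad/s): [1.89, 1.89, 2.39, 2.39, 3.01, 3.01, 3.01].

## Interface

Orientations are given as [roll, pitch, yaw] about the fixed x, y, z axes, in that order (R = Rz(yaw) Ry(pitch) Rx(roll)).
In Python, from cell import bot gives the robot as it stands.
- The arm moves only by the shell command python3 -m jog 'ROWS' [FORCE]. ROWS is JSON, a list of rows, each a list of 7 numbers: the turn, a rotation vector about the world's x, y, z in degrees, then the shift along the world's x, y, z in mm, then the finger opening in mm, from 0 to 85.4. In form: [[wx, wy, wz, tx, ty, tz, fingers], ...]. A call has exactly 10 rows; each row shifts and turns the commanded pose from where the row before left it; what a row does not reach is not made up. A row lasts 1/8 s, in which the tool goes at most 62.5 mm and 10.7 degrees, less where a joint would pass 70% of its speed; a pose out of reach is approached as far as the arm can. A call with a gripper value outside its range is refused whole. The fingers move at their own pace and stop on an object; FORCE is the grip in N (left out, the last holds). Time passes only in rows, so rows that do not move let the fingers close, or fill a call up. It gives the time, the measured TCP pose, the force, the opening and the grip force at its end, in the units of the state.
- bot.get_obs(): the state, without advancing time (a new reading comes with each control period).
- bot.camera(name): name is "scene" or "top" or "wrist"; returns a dict with "img" (400x640x3 uint8, red, green, blue), "range_z" (400x640 float32, m along the optical axis (not along the pixel's ray), 0 where there is no reading), "mtx" (3x3 intrinsics, pixels), "R" (3x3) and "t" (3): a world point X has camera coordinates R X + t; the wrist camera has in their place "tool_from_camera" (4x4, takes a point from camera to tool coordinates, whose origin is the TCP and whose axes are the flange's). Camera axes: x right, y down, z forward; pixel columns grow to the right and rows downward; lengths in m; the calibration is good to about 2 mm. The wrist camera is an equidistant fisheye: a pixel r from the principal point sees the ray r / f radians off the axis. A picture is of the moment at which its call begins: read the wrist's pose just before it.
- bot.sign_off(): hands the job in; it is judged then, once.
Trained networks look in a picture, given as the dict that the camera call returned (one of the last four; its "shot" number tells which), for a name from the list of things; names that differ only in an ending like _2 or _b are one class to them, and where a whole thing is asked for, a point or a joint stands for the part that bears it (a point fixed in the world has none). Each returns a list of dicts, best first, with "conf" (0 to 1); they miss things now and then, are a little off and sometimes report something else, mostly with a low value. They report only what shows in the picture. A call takes as long as a camera call. They do not tell look-alikes from the thing itself.
- bot.silhouettes(picture, thing): "pixels" (400x640 bool, what is visible of it) and "bbox" ([left, top, right, bottom] in pixels, round what is visible of it).
The state is a dict: "time_s": time; "joint_positions": joint angles; "qd": joint speeds; "effort": joint torques, N m; "tool_pos": TCP position; "orientation": TCP orientation; "force": force on the tool from outside, world axes, zero at the start; "moment": the same for the moment, N m; "grip_width": opening from 0.0 (shut) to 1.0 (fully open); "gripper_force": force on a finger pad.
Only numpy, scipy, OpenCV 4.12 (cv2) and the standard library are available. Lean on these libraries where they do the work, as an engineer would, in place of code of your own. Each camera call takes 0.05 s, during which the arm holds its last target. There are 200 camera calls.

## Task

Tidy the microscope bench: stand the two objectives (steel, red and yellow) in the blue tray and the two black eyepieces in the green tray, one to each bay, and the amber oil bottle in the white tray. Keep all five upright, and set them down rather than dropping them. Leave the petri dish and the little cardboard box where they are.

Things in the scene. Friction and masses are not known exactly. Their poses are not given: they have to be found in the camera images.
- objective_red_center (a point): Microscope objective standing nose up: bright steel barrel 26 mm in diameter and 30 mm tall, then a red cone narrowing to a 13 mm nose; 48 mm tall in all, with a red band (28 mm across, 20 to 26 mm above its foot). About 0.12 kg. The point is its centre, on the axis 24 mm above its foot; z is up along the axis. Round, so any grasp direction serves.
- objective_yellow_center (a point): Microscope objective standing nose up: bright steel barrel 26 mm in diameter and 30 mm tall, then a yellow cone narrowing to a 13 mm nose; 48 mm tall in all, with a yellow band (28 mm across, 20 to 26 mm above its foot). About 0.12 kg. The point is its centre, on the axis 24 mm above its foot; z is up along the axis. Round, so any grasp direction serves.
- eyepiece_white_center (a point): Microscope eyepiece standing lens up: black cylinder 36 mm in diameter, 34 mm tall, on a bright steel foot 31 mm in diameter and 14 mm tall; 48 mm tall in all; white ring round the lens on its top and a line of that colour round its side. About 0.09 kg. The point is its centre, on the axis 24 mm above its foot; z is up along the axis.
- eyepiece_orange_center (a point): Microscope eyepiece standing lens up: black cylinder 36 mm in diameter, 34 mm tall, on a bright steel foot 31 mm in diameter and 14 mm tall; 48 mm tall in all; orange ring round the lens on its top and a line of that colour round its side. About 0.09 kg. The point is its centre, on the axis 24 mm above its foot; z is up along the axis.
- oil_bottle_center (a point): Closed amber glass bottle of immersion oil, standing: body 32 mm in diameter up to 40 mm, sloping shoulder to 46 mm, black cap 21 mm in diameter on top, 62 mm tall in all. About 0.06 kg. The point is its centre, on the axis 31 mm above its foot; z is up along the axis.
- blue_tray: Blue tray for objectives, 105 mm (its x) by 165 mm (its y), outer walls 5 mm thick and 12 mm high above the table, floor 4 mm thick; a 5 mm wall of the same height along its x at mid-length makes two equal bays 95 by 75 mm, centred at y = +40 mm and y = -40 mm. Fixed to the table. Origin: centre of its underside, z up.
- green_tray: Green tray for eyepieces, 105 mm (its x) by 165 mm (its y), outer walls 5 mm thick and 12 mm high above the table, floor 4 mm thick; a 5 mm wall of the same height along its x at mid-length makes two equal bays 95 by 75 mm, centred at y = +40 mm and y = -40 mm. Fixed to the table. Origin: centre of its underside, z up.
- white_tray: White tray for the oil bottle, 105 by 105 mm, one open bay 95 by 95 mm, walls 5 mm thick and 12 mm high above the table, floor 4 mm thick. Fixed to the table. Origin: centre of its underside, z up.
- petri_dish_center (a point): Closed petri dish, pale with pink contents, a disc 55 mm in diameter and 13 mm high, loose on the table; a bystander. The point is its centre, 6.5 mm up.
- cover_box_center (a point): Small brown cardboard box of cover glasses with a paper label, 36 by 36 mm, 18 mm high, loose on the table; a bystander. The point is its centre, 9 mm up.
Not all that is in view belongs to the job. Several things look just like the blue_tray: the one meant starts farthest from the robot's base. What is shaped like the part that bears objective_red_center but turquoise is not meant.

How it is judged:
At the end, for the whole second after the job is handed in: Objectives stand in the blue tray, eyepieces in the green, one per bay, and the oil bottle in the white tray: each on the tray floor (height within 5 mm), upright within 0.15 rad, at rest (under 0.02 m/s). Petri dish and cardboard box within 20 mm of where they began (x of objective_red_center in the frame of blue_tray between -0.0475 and 0.0475 m and y of objective_red_center in the frame of blue_tray between -0.0775 and 0.0775 m and z of objective_red_center in the frame of blue_tray between 0.023 and 0.033 m and angle between each of objective_red_center, objective_yellow_center, eyepiece_white_center, eyepiece_orange_center, oil_bottle_center's own z axis and vertical below 0.15 rad and linear speed of each of objective_red, objective_yellow, eyepiece_white, eyepiece_orange, oil_bottle below 0.02 m/s and x of objective_yellow_center in the frame of blue_tray between -0.0475 and 0.0475 m and y of objective_yellow_center in the frame of blue_tray between -0.0775 and 0.0775 m and z of objective_yellow_center in the frame of blue_tray between 0.023 and 0.033 m and x of eyepiece_white_center in the frame of green_tray between -0.0475 and 0.0475 m and y of eyepiece_white_center in the frame of green_tray between -0.0775 and 0.0775 m and z of eyepiece_white_center in the frame of green_tray between 0.023 and 0.033 m and x of eyepiece_orange_center in the frame of green_tray between -0.0475 and 0.0475 m and y of eyepiece_orange_center in the frame of green_tray between -0.0775 and 0.0775 m and z of eyepiece_orange_center in the frame of green_tray between 0.023 and 0.033 m and x of oil_bottle_center in the frame of white_tray between -0.0475 and 0.0475 m and y of oil_bottle_center in the frame of white_tray between -0.0475 and 0.0475 m and z of oil_bottle_center in the frame of white_tray between 0.03 and 0.04 m and ((y of objective_red_center in the frame of blue_tray above 0 m and y of objective_yellow_center in the frame of blue_tray below 0 m) or (y of objective_red_center in the frame of blue_tray below 0 m and y of objective_yellow_center in the frame of blue_tray above 0 m)) and ((y of eyepiece_white_center in the frame of green_tray above 0 m and y of eyepiece_orange_center in the frame of green_tray below 0 m) or (y of eyepiece_white_center in the frame of green_tray below 0 m and y of eyepiece_orange_center in the frame of green_tray above 0 m)) and distance of each of petri_dish_center, cover_box_center from where it was at the start of the episode below 0.02 m); the robot touches nothing.
It fails at once if the petri dish moved by more than 20 mm (distance of petri_dish_center from where it was at the start of the episode above 0.02 m).
It fails at once if the cardboard box moved by more than 20 mm (distance of cover_box_center from where it was at the start of the episode above 0.02 m).
It fails at once if a microscope part or the bottle tipped over (by more than 0.7 rad) (angle between any of objective_red_center, objective_yellow_center, eyepiece_white_center, eyepiece_orange_center, oil_bottle_center's own z axis and vertical above 0.7 rad).
It fails at once if a microscope part or the bottle dropped: falling free of the fingers at over 0.7 m/s, about 25 mm of fall ((linear speed of objective_red above 0.7 m/s and contact force between the fingers and objective_red below 0.05 N) or (linear speed of objective_yellow above 0.7 m/s and contact force between the fingers and objective_yellow below 0.05 N) or (linear speed of eyepiece_white above 0.7 m/s and contact force between the fingers and eyepiece_white below 0.05 N) or (linear speed of eyepiece_orange above 0.7 m/s and contact force between the fingers and eyepiece_orange below 0.05 N) or (linear speed of oil_bottle above 0.7 m/s and contact force between the fingers and oil_bottle below 0.05 N)).
It also fails if it takes over 112 s, if anything falls off the work surface, if the arm or the gripper's body presses on something with over 40 N, if the wrist force passes 120 N, or if a joint passes its speed limit or range.

## Working session

There is one attempt and no reset: what is moved stays moved. The work goes in short steps, Python scripts to look and compute and a shell command to move; the robot and the scene stay as the last step left them, time stands still between calls to the robot, and variables do not carry over. Pictures are saved under pics/ and viewed, at most 14 in all, crops included, and the job is handed in when it is done.

```bash
mkdir -p pics; ls
python3 - <<'E'
from cell import bot
import cv2
print(bot.get_obs(), bot.tcp_to_tips)
for n in ["top","scene"]:
    c=bot.camera(n); cv2.imwrite(f"pics/{n}0.png",c["img"][:,:,::-1]); print(n,c["mtx"].tolist(),c["R"].tolist(),c["t"].tolist())
E
```

```text
pics
{'time_s': 0.0, 'joint_positions': array([ 1.02347691,  0.42670968,  0.07386652,  1.60658538, -0.0341118 ,
        1.11084585, -0.06711168]), 'qd': array([ 8.25882167e-04,  1.68624225e-03, -4.37030986e-05,  3.15310411e-06,
        3.05892284e-05, -3.95418031e-05,  2.39325774e-03]), 'effort': array([ 5.58810734e-04, -9.49804902e+01,  3.76180217e+00, -4.63494730e+01,
        1.94582460e-02,  1.05457439e-02, -6.21049230e-05]), 'tool_pos': array([ 0.26131636, -0.62193607,  0.24163551]), 'orientation': array([-3.14030736e+00,  8.90536035e-05,  3.97757316e-01]), 'force': array([0.12799685, 0.0024741 , 0.25784977]), 'moment': array([ 0.0357044 ,  0.03087064, -0.02776319]), 'gripper_force': 0.0, 'grip_width': 1.0012011261433036} 0.011
top [[424.79642899053107, 0.0, 319.33312334287933], [0.0, 424.79642899053107, 203.68243424132703], [0.0, 0.0, 1.0]] [[-0.009312845449818958, -0.9999407488929017, -0.005636453950005238], [-0.9879270285122008, 0.01007236008447297, -0.15459215341466043], [0.15463976605220592, 0.004128712369669133, -0.9879622950748108]] [-0.006144949852873455, 0.42137031062765756, 0.9018384242545971]
scene [[475.36405527676055, 0.0, 327.0071942292859], [0.0, 475.36405527676055, 196.19465007433382], [0.0, 0.0, 1.0]] [[-0.7591705863983016, 0.6508412947050152, 0.008101225484961318], [0.38196909190759626, 0.4555547724147839, -0.8040954310014458], [-0.5270290633114506, -0.6073511821317331, -0.5944450420251153]] [0.3372862741805728, -0.12887362542909941, 1.252300511026525]
```

View pics/top0.png

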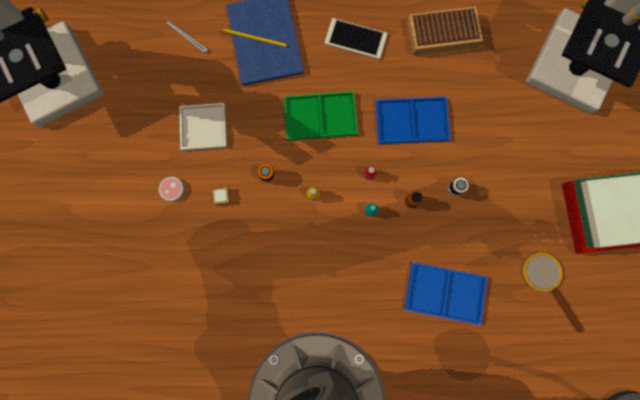

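View pics/scene0.png

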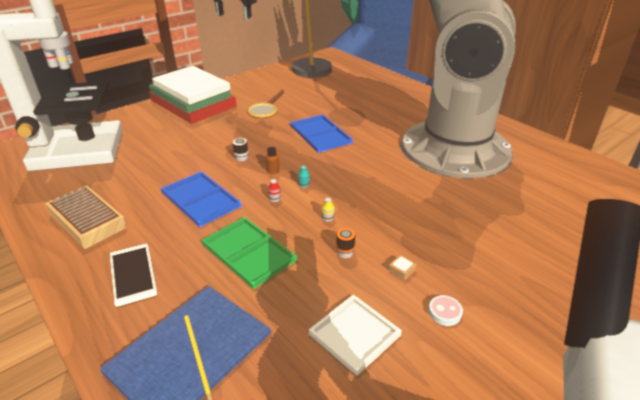

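The top view shows the far blue tray at (412,120), the near look-alike at (447,293), the green tray at (320,116) and the white tray at (203,127). The red objective is at (370,172), yellow (313,193), turquoise decoy (372,210), bottle (414,199), white eyepiece (460,186), orange eyepiece (266,172), dish (171,189) and box (221,196).

```bash
cat > h.py <<'E'
from cell import bot
import numpy as np, cv2
def world(c,m=None):
    v,u=np.indices(c["range_z"].shape); z=c["range_z"]
    K=c["mtx"]; P=np.stack([(u-K[0,2])/K[0,0]*z,(v-K[1,2])/K[1,1]*z,z],-1)
    return (P-c["t"])@np.asarray(c["R"])   # R^T (P-t)
def topc(c,m,h,band=.006):
    """objects: footprint circle centre from points in upper part"""
    W=world(c)[m&(c["range_z"]>0)]
    return W
E
python3 - <<'E'
from h import *
H=dict(objective_red_center=.048,objective_yellow_center=.048,eyepiece_white_center=.048,eyepiece_orange_center=.048,oil_bottle_center=.062,petri_dish_center=.013,cover_box_center=.018,blue_tray=.012,green_tray=.012,white_tray=.012)
for n in ["top","scene"]:
    c=bot.camera(n)
    for k,h in H.items():
        for s in bot.silhouettes(c,k)[:4]:
            m=s["pixels"]&(c["range_z"]>0)
            if s["conf"]<.3 or m.sum()<10: continue
            W=world(c)[m]; zt=np.percentile(W[:,2],95)
            T=W[W[:,2]>zt-.008] if 'tray' not in k else W
            mid=(T[:,:2].min(0)+T[:,:2].max(0))/2
            r=cv2.minAreaRect((T[:,:2]*1000).astype(np.float32))
            print(n,k,round(s["conf"],2),s["bbox"],"n",m.sum(),"ztop",zt.round(4),"mid",mid.round(4),"mean",T.mean(0).round(4),"rect",np.round(r[0]),np.round(r[1]),round(r[2],1))
E
```

```text
top objective_red_center 0.6 [365.6, 165.8, 375.5, 181.2] n 142 ztop 0.0489 mid [ 0.4931 -0.1243] mean [ 0.4929 -0.1241  0.0471] rect [ 493. -124.] [13. 14.] 1.0
top objective_red_center 0.48 [362.8, 204.3, 376.6, 216.9] n 133 ztop 0.0495 mid [ 0.4101 -0.1233] mean [ 0.41   -0.1243  0.047 ] rect [ 410. -125.] [15. 12.] 38.1
top objective_yellow_center 0.65 [305.8, 185.5, 320.6, 200.7] n 140 ztop 0.049 mid [0.4472 0.0044] mean [0.4471 0.0038 0.047 ] rect [447.   5.] [14. 14.] 28.4
top eyepiece_white_center 0.7 [448.1, 175.6, 469.7, 193.7] n 291 ztop 0.0512 mid [ 0.4581 -0.3171] mean [ 0.4572 -0.3165  0.0486] rect [ 457. -317.] [33. 34.] 43.2
top eyepiece_orange_center 0.81 [256.7, 162.4, 276.2, 179.3] n 266 ztop 0.051 mid [0.4936 0.1072] mean [0.4923 0.1072 0.0487] rect [494. 107.] [36. 33.] 1.3
top oil_bottle_center 0.78 [401.8, 194.4, 423.8, 208.6] n 230 ztop 0.0633 mid [ 0.4306 -0.2185] mean [ 0.4304 -0.2184  0.0614] rect [ 431. -218.] [18. 20.] 84.6
top petri_dish_center 0.9 [161.3, 176.3, 184.7, 202.2] n 454 ztop 0.0162 mid [0.4629 0.3256] mean [0.4628 0.325  0.0133] rect [463. 3
[... 2627 characters left out ...]
mid [0.6111 0.264 ] mean [0.613  0.2658 0.0081] rect [611. 263.] [107. 107.] 3.9
scene blue_tray 0.72 [287.8, 115.6, 353.8, 154.3] n 1342 ztop 0.0118 mid [ 0.2223 -0.2805] mean [ 0.2259 -0.2786  0.0053] rect [ 220. -279.] [172. 122.] 79.3
scene blue_tray 0.63 [164.5, 171.4, 240.8, 226.9] n 2409 ztop 0.012 mid [ 0.6197 -0.2356] mean [ 0.622  -0.2216  0.0052] rect [ 618. -235.] [116. 193.] 1.8
scene green_tray 0.94 [204.2, 214.4, 295.6, 289.9] n 3700 ztop 0.012 mid [ 0.631  -0.0181] mean [ 0.6358 -0.0075  0.0052] rect [631. -18.] [118. 185.] 3.1
scene white_tray 0.84 [309.7, 293.3, 400.3, 376.0] n 3862 ztop 0.0123 mid [0.6072 0.2613] mean [0.6117 0.2641 0.0055] rect [606. 259.] [116. 114.] 4.0
```

```bash
python3 -m jog '[[0,0,8.4,25,38,-14,64],[0,0,8.4,25,38,-14,64],[0,0,8.4,25,38,-14,64],[0,0,8.4,25,38,-14,64],[0,0,8.4,25,38,-14,64],[0,0,8.4,25,38,-14,64],[0,0,8.4,25,38,-14,64],[0,0,8.4,23,41,-14,64],[0,0,0,0,0,0,64],[0,0,0,0,0,0,64]]' 40
python3 - <<'E'
from h import *
o=bot.get_obs(); c=bot.camera("wrist"); cv2.imwrite("pics/w1.png",c["img"][:,:,::-1])
print(o["tool_pos"],o["orientation"],o["grip_width"],c["mtx"],c["tool_from_camera"],c["range_z"].min(),c["range_z"].max())
E
```

```text
time_s: 2.45
tool_pos: [0.4593, -0.3157, 0.1304]
orientation: [-3.141, 0.0, 1.57]
force: [-1.1, -0.5, 0.1]
grip_width: 0.751
gripper_force: 0.0
[ 0.45930277 -0.31572575  0.13041166] [-3.14142155e+00  2.43049295e-04  1.56950904e+00] 0.751100526468602 [[309.70691629   0.         321.51821251]
 [  0.         309.70691629 198.15411239]
 [  0.           0.           1.        ]] [[-6.99027551e-04 -9.53674218e-01 -3.00840485e-01  7.59094179e-02]
 [ 9.99999668e-01 -5.40429205e-04 -6.10402947e-04 -1.40504684e-03]
 [ 4.19542569e-04 -3.00840812e-01  9.53674279e-01 -1.31221628e-01]
 [ 0.00000000e+00  0.00000000e+00  0.00000000e+00  1.00000000e+00]] 0.0 1.52095
```

View pics/w1.png

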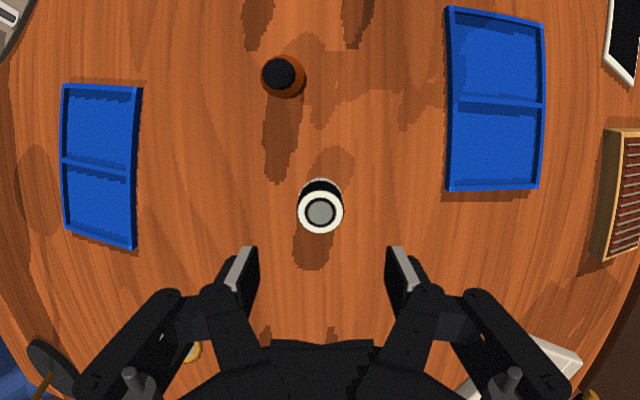

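The wrist view shows the white eyepiece at (320,210) between the open fingers, the bottle at (284,77) and the far blue tray at right, about (495,100). I'll refine positions from here.

```bash
cat >> h.py <<'E'
from scipy.spatial.transform import Rotation as Ro
def wworld(c,o):
    z=c["range_z"]; v,u=np.indices(z.shape); K=c["mtx"]
    x=(u-K[0,2])/K[0,0]; y=(v-K[1,2])/K[1,1]; th=np.hypot(x,y)+1e-9
    P=np.stack([x/th*np.tan(th)*z,y/th*np.tan(th)*z,z,np.ones_like(z)],-1)
    T=(P@np.asarray(c["tool_from_camera"]).T)[...,:3]
    return T@Ro.from_euler("xyz",o["orientation"]).as_matrix().T+o["tool_pos"]
def wfind(names):
    o=bot.get_obs(); c=bot.camera("wrist"); W=wworld(c,o)
    for k in names:
        for s in bot.silhouettes(c,k)[:3]:
            if s["conf"]<.4: continue
            A=W[s["pixels"]&(c["range_z"]>0)]
            if len(A)<10: continue
            zt=np.percentile(A[:,2],95); T=A[A[:,2]>zt-.007] if 'tray' not in k else A
            r=cv2.minAreaRect((T[:,:2]*1000).astype(np.float32))
            print(k,round(s["conf"],2),np.round(s["bbox"]),len(A),"ztop",zt.round(4),"mean",T.mean(0).round(4),"rect",np.round(r[0],1),np.round(r[1],1),round(r[2],1))
E
python3 -c "
from h import *
wfind(['eyepiece_white_center','oil_bottle_center','blue_tray'])"
```

```text
eyepiece_white_center 0.67 [297. 178. 344. 231.] 2169 ztop 0.05 mean [ 0.4566 -0.3161  0.0486] rect [ 456.9 -317.3] [34.7 35.6] 14.2
oil_bottle_center 0.76 [263.  55. 308. 101.] 1586 ztop 0.0625 mean [ 0.4302 -0.2196  0.0615] rect [ 430.  -219.4] [19.4 20.2] 22.1
blue_tray 0.78 [ 57.  84. 143. 248.] 11792 ztop 0.0121 mean [ 0.2283 -0.2816  0.0055] rect [ 216.6 -286.5] [173.4 121.6] 78.2
blue_tray 0.62 [444.   4. 546. 194.] 17356 ztop 0.0119 mean [ 0.6171 -0.2277  0.0052] rect [ 626.  -227.8] [118.9 175.1] 2.0
```

```bash
python3 -m jog '[[0,0,0,-1,-1,-20,64],[0,0,0,0,0,-20,64],[0,0,0,0,0,-20,64],[0,0,0,0,0,-20,64],[0,0,0,0,0,-20,64],[0,0,0,0,0,-8,64],[0,0,0,0,0,0,30],[0,0,0,0,0,0,30],[0,0,0,0,0,0,30],[0,0,0,0,0,0,30]]' 40
```

```text
time_s: 3.95
tool_pos: [0.4588, -0.3166, 0.023]
orientation: [3.141, 0.001, 1.57]
force: [-0.4, 1.4, 6.9]
grip_width: 0.408
gripper_force: 40.1
```

```bash
python3 -m jog '[[0,0,0,0,0,15,30],[0,0,0,0,0,40,30],[0,0,0,0,0,50,30],[0,0,0,26,38,0,30],[0,0,0,26,38,0,30],[0,0,0,26,38,0,30],[0,0,0,26,38,0,30],[0,0,0,26,38,0,30],[0,0,0,26,38,0,30],[0,0,0,25,35,0,30]]'
python3 - <<'E'
from h import *
wfind(['green_tray','objective_yellow_center','eyepiece_white_center'])
o=bot.get_obs(); print(o["tool_pos"],o["gripper_force"]); c=bot.camera("wrist"); cv2.imwrite("pics/w2.png",c["img"][:,:,::-1])
E
```

```text
time_s: 5.2
tool_pos: [0.6402, -0.0518, 0.1284]
orientation: [3.141, -0.0, 1.571]
force: [0.8, -0.7, -1.2]
grip_width: 0.407
gripper_force: 40.2
green_tray 0.85 [246.  42. 382. 246.] 23449 ztop 0.012 mean [ 0.633  -0.0073  0.0052] rect [633.  -15.5] [110.8 174.2] 4.3
green_tray 0.67 [115.   0. 170.  42.] 1920 ztop 0.0499 mean [0.4973 0.1032 0.0379] rect [473.9 114.9] [41.5 76.3] 76.2
green_tray 0.41 [282. 223. 360. 325.] 6788 ztop 0.1552 mean [ 0.6384 -0.0465  0.1469] rect [ 625.7 -114.2] [162.5  36.2] 78.2
objective_yellow_center 0.78 [ 89. 122. 132. 154.] 1030 ztop 0.048 mean [0.4487 0.0043 0.0463] rect [447.5   4.2] [14.2 13.8] 26.3
eyepiece_white_center 0.76 [283. 224. 362. 329.] 6884 ztop 0.1552 mean [ 0.6386 -0.0497  0.1538] rect [638.4 -52. ] [35.1 34.8] 37.3
[ 0.63949621 -0.05244517  0.12788752] 40.24823784828186
```

View pics/w2.png

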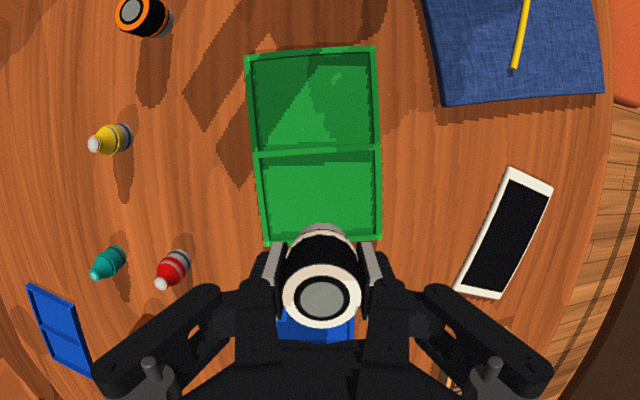

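The white eyepiece is held upright (about (320,295)) over the near bay of the green tray, as intended.

```bash
python3 -m jog '[[0,0,0,-1,0,-25,30],[0,0,0,0,0,-25,30],[0,0,0,0,0,-25,30],[0,0,0,0,0,-13,30],[0,0,0,0,0,-8,30],[0,0,0,0,0,-4,30],[0,0,0,0,0,-1,30],[0,0,0,0,0,0,30],[0,0,0,0,0,0,40],[0,0,0,0,0,0,54]]'
```

```text
time_s: 6.7
tool_pos: [0.6387, -0.0532, 0.0266]
orientation: [3.141, -0.0, 1.571]
force: [0.8, -0.8, -0.1]
grip_width: 0.63
gripper_force: 0.0
```

```bash
python3 -m jog '[[0,0,0,0,0,20,54],[0,0,0,0,0,40,54],[0,0,0,0,0,44,64],[0,0,0,-24,27,0,64],[0,0,0,-24,27,0,64],[0,0,0,-24,27,0,64],[0,0,0,-24,27,0,64],[0,0,0,-24,27,0,64],[0,0,0,-25,28,0,64],[0,0,0,0,0,0,64]]'
python3 - <<'E'
from h import *
wfind(['green_tray','objective_yellow_center','eyepiece_orange_center','cover_box_center','white_tray'])
print(bot.get_obs()["tool_pos"])
E
```

```text
time_s: 7.95
tool_pos: [0.4923, 0.1119, 0.1318]
orientation: [3.14, -0.0, 1.574]
force: [0.2, -1.2, 0.4]
grip_width: 0.749
gripper_force: 0.0
green_tray 0.63 [412. 229. 510. 359.] 4871 ztop 0.0121 mean [0.6354 0.0362 0.0057] rect [629.   33.6] [123.8 241.7] 24.3
objective_yellow_center 0.69 [259. 277. 289. 326.] 1021 ztop 0.0482 mean [0.4463 0.0065 0.0466] rect [445.8   5.3] [14.6 14. ] 17.6
objective_yellow_center 0.58 [393.   1. 514.  88.] 9759 ztop 0.0119 mean [0.6094 0.2387 0.0101] rect [609.8 251.8] [106.7  88.5] 3.9
eyepiece_orange_center 0.8 [298. 180. 344. 236.] 2057 ztop 0.05 mean [0.4913 0.1101 0.0486] rect [491.3 109.1] [34.3 35.2] 75.0
cover_box_center 0.63 [240.  50. 289. 101.] 2071 ztop 0.0193 mean [0.4441 0.2124 0.0179] rect [443.6 212.8] [36.4 37. ] 6.6
white_tray 0.69 [394.   1. 514.  90.] 9672 ztop 0.0119 mean [0.6089 0.2484 0.0049] rect [613.6 252.1] [115.1  88.9] 4.5
[0.49401891 0.10902759 0.13050563]
```

```bash
python3 -m jog '[[0,0,0,-2,0,-20,64],[0,0,0,0,0,-20,64],[0,0,0,0,0,-20,64],[0,0,0,0,0,-20,64],[0,0,0,0,0,-20,64],[0,0,0,0,0,-8,64],[0,0,0,0,0,0,30],[0,0,0,0,0,0,30],[0,0,0,0,0,0,30],[0,0,0,0,0,0,30]]'
```

```text
time_s: 9.5
tool_pos: [0.4919, 0.1098, 0.0229]
orientation: [3.141, -0.0, 1.57]
force: [-0.5, -1.5, 6.5]
grip_width: 0.412
gripper_force: 40.4
```

```bash
python3 -m jog '[[0,0,0,0,0,15,30],[0,0,0,0,0,40,30],[0,0,0,0,0,50,30],[0,0,0,23,-14,0,30],[0,0,0,23,-14,0,30],[0,0,0,23,-14,0,30],[0,0,0,23,-14,0,30],[0,0,0,23,-14,0,30],[0,0,0,24,-13,0,30],[0,0,0,0,0,0,30]]'
python3 - <<'E'
from h import *
wfind(['green_tray','eyepiece_orange_center'])
print(bot.get_obs()["tool_pos"])
E
```

```text
time_s: 10.75
tool_pos: [0.6315, 0.0255, 0.128]
orientation: [3.141, -0.0, 1.569]
force: [0.3, 0.7, -1.1]
grip_width: 0.412
gripper_force: 40.4
green_tray 0.61 [257. 137. 387. 311.] 11640 ztop 0.0121 mean [0.6316 0.0285 0.0057] rect [633.6 -11.7] [111.5 163.9] 5.1
green_tray 0.56 [187. 324. 197. 334.] 25 ztop 0.0368 mean [ 0.4972 -0.1139  0.0314] rect [ 497.2 -114. ] [4.6 2.7] 21.5
eyepiece_orange_center 0.83 [283. 222. 362. 330.] 6941 ztop 0.1549 mean [0.63   0.0274 0.1535] rect [630.   25.1] [34.3 35.5] 3.4
[0.62982183 0.0272491  0.12774822]
```

```bash
python3 -m jog '[[0,0,0,0,0,-25,30],[0,0,0,0,0,-25,30],[0,0,0,0,0,-25,30],[0,0,0,0,0,-13,30],[0,0,0,0,0,-8,30],[0,0,0,0,0,-4,30],[0,0,0,0,0,-1,30],[0,0,0,0,0,0,30],[0,0,0,0,0,0,40],[0,0,0,0,0,0,54]]'
```

```text
time_s: 12.15
tool_pos: [0.6307, 0.0267, 0.0266]
orientation: [3.141, -0.0, 1.571]
force: [0.2, -0.3, 0.1]
grip_width: 0.632
gripper_force: 0.0
```

```bash
python3 -m jog '[[0,0,0,0,0,20,54],[0,0,0,0,0,40,54],[0,0,0,0,0,44,60],[0,0,0,-31,-4,0,60],[0,0,0,-31,-4,0,60],[0,0,0,-31,-4,0,60],[0,0,0,-31,-4,0,60],[0,0,0,-31,-4,0,60],[0,0,0,-29,-2,0,60],[0,0,0,0,0,0,60]]'
python3 - <<'E'
from h import *
wfind(['objective_yellow_center','objective_red_center'])
print(bot.get_obs()["tool_pos"])
E
```

```text
time_s: 13.4
tool_pos: [0.4452, 0.0044, 0.1315]
orientation: [3.141, 0.001, 1.571]
force: [1.4, -0.1, 0.2]
grip_width: 0.701
gripper_force: 0.0
objective_yellow_center 0.66 [305. 175. 342. 218.] 1101 ztop 0.0484 mean [0.4459 0.0054 0.0471] rect [446.    4.5] [14.3 15.3] 0.8
objective_red_center 0.96 [354. 296. 387. 342.] 943 ztop 0.0478 mean [ 0.4919 -0.1207  0.0461] rect [ 492.1 -122.3] [13.2 13.3] 47.6
objective_red_center 0.9 [272. 300. 303. 341.] 900 ztop 0.0474 mean [ 0.409  -0.12    0.0455] rect [ 408.  -120.5] [14.   7.7] 5.8
[0.44750346 0.00487274 0.13120309]
```

```bash
python3 -m jog '[[0,0,0,-1,0,-25,60],[0,0,0,0,0,-25,60],[0,0,0,0,0,-25,60],[0,0,0,0,0,-20,60],[0,0,0,0,0,-15,60],[0,0,0,0,0,-6,60],[0,0,0,0,0,0,22],[0,0,0,0,0,0,22],[0,0,0,0,0,0,22],[0,0,0,0,0,0,22]]'
```

```text
time_s: 14.8
tool_pos: [0.4459, 0.0047, 0.015]
orientation: [3.14, 0.0, 1.571]
force: [-2.2, 0.7, 7.5]
grip_width: 0.293
gripper_force: 39.3
```

```bash
python3 -m jog '[[0,0,0,0,0,15,22],[0,0,0,0,0,45,22],[0,0,0,0,0,53,22],[0,0,0,29,-32,0,22],[0,0,0,29,-32,0,22],[0,0,0,29,-32,0,22],[0,0,0,29,-32,0,22],[0,0,0,29,-32,0,22],[0,0,0,31,-34,0,22],[0,0,0,0,0,0,22]]'
python3 - <<'E'
from h import *
wfind(['blue_tray','objective_yellow_center'])
o=bot.get_obs(); print(o["tool_pos"]); c=bot.camera("wrist"); cv2.imwrite("pics/w3.png",c["img"][:,:,::-1])
E
```

```text
time_s: 16.05
tool_pos: [0.6225, -0.1923, 0.128]
orientation: [3.141, 0.0, 1.567]
force: [-0.2, 1.5, -1.4]
grip_width: 0.286
gripper_force: 39.7
blue_tray 0.9 [254. 137. 384. 314.] 12879 ztop 0.0122 mean [ 0.6191 -0.1913  0.0058] rect [ 619.3 -227.8] [107.4 166.4] 1.3
blue_tray 0.76 [  1. 198.  75. 321.] 4825 ztop 0.0123 mean [ 0.2286 -0.2792  0.0061] rect [ 212.9 -288.9] [181.8 130. ] 78.6
objective_yellow_center 0.88 [293. 227. 350. 320.] 3928 ztop 0.1611 mean [ 0.6209 -0.1905  0.1596] rect [ 620.9 -192.1] [14.7 15.1] 73.6
[ 0.62093842 -0.18859138  0.12786284]
```

View pics/w3.png

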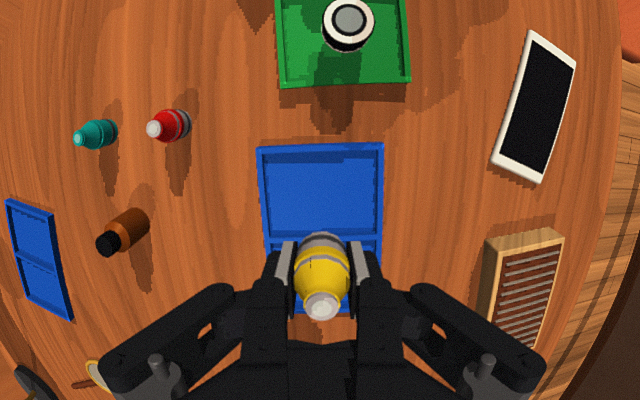

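The yellow objective is held upright (nose at (321,306)); the white eyepiece stands in green's near bay at (348,25). The +y bay of the far blue tray lies beneath.

```bash
python3 -m jog '[[0,0,0,0,0,-28,22],[0,0,0,0,0,-28,22],[0,0,0,0,0,-25,22],[0,0,0,0,0,-14,22],[0,0,0,0,0,-8,22],[0,0,0,0,0,-4,22],[0,0,0,0,0,-1,22],[0,0,0,0,0,0,22],[0,0,0,0,0,0,30],[0,0,0,0,0,0,46]]'
```

```text
time_s: 17.5
tool_pos: [0.6216, -0.1893, 0.0196]
orientation: [3.141, 0.0, 1.571]
force: [0.1, 0.4, -0.1]
grip_width: 0.532
gripper_force: 0.0
```

```bash
python3 -m jog '[[0,0,0,0,0,20,46],[0,0,0,0,0,42,46],[0,0,0,0,0,50,60],[0,0,0,-26,14,0,60],[0,0,0,-26,14,0,60],[0,0,0,-26,14,0,60],[0,0,0,-26,14,0,60],[0,0,0,-25,12,0,60],[0,0,0,0,0,0,60],[0,0,0,0,0,0,60]]'
python3 - <<'E'
from h import *
wfind(['objective_red_center','oil_bottle_center'])
print(bot.get_obs()["tool_pos"])
E
```

```text
time_s: 18.75
tool_pos: [0.4934, -0.1216, 0.1324]
orientation: [3.14, 0.001, 1.57]
force: [0.3, -0.7, -0.5]
grip_width: 0.704
gripper_force: 0.0
objective_red_center 0.82 [305. 180. 339. 221.] 1057 ztop 0.0485 mean [ 0.4924 -0.1231  0.0472] rect [ 492.6 -123.5] [13.9 15.2] 65.4
objective_red_center 0.81 [209. 182. 244. 222.] 1046 ztop 0.0483 mean [ 0.4103 -0.1237  0.047 ] rect [ 410.  -124.2] [13.7 13. ] 83.6
oil_bottle_center 0.64 [253. 270. 274. 331.] 659 ztop 0.0621 mean [ 0.4387 -0.2117  0.0658] rect [ 447.  -178.9] [96.8  6.6] 75.7
[ 0.49317278 -0.12153345  0.13155115]
```

Two look-alikes: red at (492.5,-123), which is the one between the fingers; the turquoise is at (410,-124).

```bash
python3 -m jog '[[0,0,0,-1,-1,-25,60],[0,0,0,0,0,-25,60],[0,0,0,0,0,-25,60],[0,0,0,0,0,-20,60],[0,0,0,0,0,-15,60],[0,0,0,0,0,-7,60],[0,0,0,0,0,0,22],[0,0,0,0,0,0,22],[0,0,0,0,0,0,22],[0,0,0,0,0,0,22]]'
```

```text
time_s: 20.15
tool_pos: [0.4919, -0.1224, 0.015]
orientation: [3.141, 0.0, 1.571]
force: [-0.6, 1.8, 7.9]
grip_width: 0.287
gripper_force: 39.3
```

```bash
python3 -m jog '[[0,0,0,0,0,15,22],[0,0,0,0,0,45,22],[0,0,0,0,0,53,22],[0,0,0,22,-24,0,22],[0,0,0,22,-24,0,22],[0,0,0,22,-24,0,22],[0,0,0,22,-24,0,22],[0,0,0,22,-24,0,22],[0,0,0,22,-26,0,22],[0,0,0,0,0,0,22]]'
python3 - <<'E'
from h import *
wfind(['blue_tray','objective_red_center','objective_yellow_center'])
print(bot.get_obs()["tool_pos"])
E
```

```text
time_s: 21.4
tool_pos: [0.6241, -0.2704, 0.128]
orientation: [3.141, 0.0, 1.568]
force: [0.1, 0.5, -2.1]
grip_width: 0.29
gripper_force: 39.7
blue_tray 0.72 [  2. 141.  55. 274.] 5165 ztop 0.0122 mean [ 0.231  -0.2854  0.0056] rect [ 212.3 -288.4] [180.2 133.2] 78.3
blue_tray 0.59 [249.  41. 388. 244.] 23925 ztop 0.0121 mean [ 0.6201 -0.226   0.0054] rect [ 620.1 -229.1] [111.9 175.6] 1.8
objective_red_center 0.85 [ 68.  36. 112.  68.] 993 ztop 0.0478 mean [ 0.4117 -0.126   0.0462] rect [ 409.8 -125.7] [14.8 14.2] 17.9
objective_red_center 0.62 [294. 234. 351. 323.] 3913 ztop 0.161 mean [ 0.6224 -0.2701  0.1595] rect [ 622.4 -271.4] [14.6 14.6] 40.8
objective_yellow_center 0.76 [294.  78. 336. 118.] 1170 ztop 0.0525 mean [ 0.6202 -0.19    0.0514] rect [ 620.1 -189.7] [14.3 14.1] 89.9
[ 0.62307974 -0.26749074  0.12783635]
```

```bash
python3 -m jog '[[0,0,0,-1,0,-28,22],[0,0,0,0,0,-28,22],[0,0,0,0,0,-25,22],[0,0,0,0,0,-14,22],[0,0,0,0,0,-8,22],[0,0,0,0,0,-4,22],[0,0,0,0,0,-1,22],[0,0,0,0,0,0,22],[0,0,0,0,0,0,30],[0,0,0,0,0,0,46]]'
```

```text
time_s: 22.85
tool_pos: [0.6226, -0.2684, 0.0196]
orientation: [3.141, 0.0, 1.571]
force: [0.2, 0.5, -0.2]
grip_width: 0.538
gripper_force: 0.0
```

```bash
python3 -m jog '[[0,0,0,0,0,20,46],[0,0,0,0,0,45,46],[0,0,0,0,0,55,62],[0,0,0,-32,8,0,62],[0,0,0,-32,8,0,62],[0,0,0,-32,8,0,62],[0,0,0,-32,8,0,62],[0,0,0,-32,8,0,62],[0,0,0,-32,9,0,62],[0,0,0,0,0,0,62]]'
python3 - <<'E'
from h import *
wfind(['oil_bottle_center'])
print(bot.get_obs()["tool_pos"])
E
```

```text
time_s: 24.1
tool_pos: [0.4288, -0.2192, 0.1407]
orientation: [3.141, 0.001, 1.57]
force: [0.7, -0.4, 0.6]
grip_width: 0.727
gripper_force: 0.0
oil_bottle_center 0.67 [306. 171. 344. 226.] 1593 ztop 0.0624 mean [ 0.4296 -0.218   0.0614] rect [ 429.6 -218.5] [20.  20.2] 51.6
[ 0.43109186 -0.21954746  0.140617  ]
```

```bash
python3 -m jog '[[0,0,0,-1,1,-25,62],[0,0,0,0,0,-25,62],[0,0,0,0,0,-25,62],[0,0,0,0,0,-20,62],[0,0,0,0,0,-15,62],[0,0,0,0,0,-10,62],[0,0,0,0,0,0,26],[0,0,0,0,0,0,26],[0,0,0,0,0,0,26],[0,0,0,0,0,0,26]]'
```

```text
time_s: 25.45
tool_pos: [0.4298, -0.2185, 0.0198]
orientation: [3.141, 0.0, 1.57]
force: [-0.1, -0.5, 7.2]
grip_width: 0.36
gripper_force: 40.1
```

```bash
python3 -m jog '[[0,0,0,0,0,20,26],[0,0,0,0,0,45,26],[0,0,0,0,0,55,26],[0,0,0,13,34,0,26],[0,0,0,13,34,0,26],[0,0,0,13,34,0,26],[0,0,0,13,34,0,26],[0,0,0,13,34,0,26],[0,0,0,13,34,0,26],[0,0,0,13,34,0,26]]'; python3 -m jog '[[0,0,0,13,34,0,26],[0,0,0,13,34,0,26],[0,0,0,13,34,0,26],[0,0,0,13,34,0,26],[0,0,0,13,34,0,26],[0,0,0,13,34,0,26],[0,0,0,12,38,0,26],[0,0,0,0,0,0,26],[0,0,0,0,0,0,26],[0,0,0,0,0,0,26]]'
python3 - <<'E'
from h import *
wfind(['white_tray','oil_bottle_center'])
o=bot.get_obs(); print(o["tool_pos"]); c=bot.camera("wrist"); cv2.imwrite("pics/w4.png",c["img"][:,:,::-1])
E
```

```text
time_s: 26.7
tool_pos: [0.5208, 0.0207, 0.1395]
orientation: [3.141, 0.0, 1.57]
force: [0.8, -0.7, -0.2]
grip_width: 0.36
gripper_force: 39.7
time_s: 27.95
tool_pos: [0.6105, 0.2604, 0.1393]
orientation: [-3.142, 0.001, 1.569]
force: [-0.3, -0.1, -0.9]
grip_width: 0.362
gripper_force: 39.8
white_tray 0.87 [257. 130. 383. 248.] 12338 ztop 0.012 mean [0.6092 0.2665 0.0052] rect [607.5 259.8] [108.5 107.1] 3.8
oil_bottle_center 0.71 [286. 219. 359. 343.] 6637 ztop 0.1815 mean [0.609  0.262  0.1803] rect [609.1 260.2] [20.9 20.5] 83.2
[0.61059792 0.26088844 0.1394616 ]
```

View pics/w4.png

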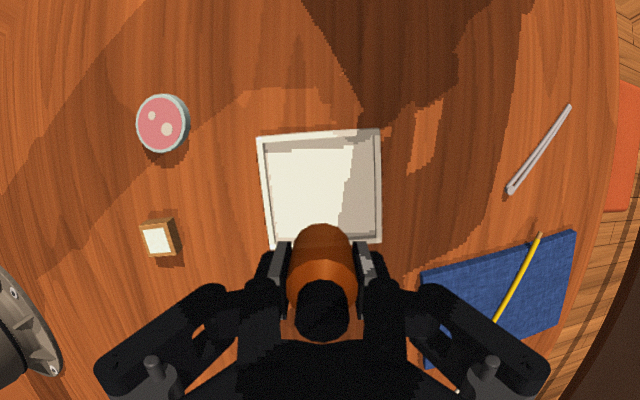

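The bottle is upright in the fingers (cap at (322,310)) over the white tray (257–383, 130–248); dish at (162,124) and box at (158,240) are undisturbed.

```bash
python3 -m jog '[[0,0,0,-1,0,-30,26],[0,0,0,0,0,-30,26],[0,0,0,0,0,-25,26],[0,0,0,0,0,-15,26],[0,0,0,0,0,-10,26],[0,0,0,0,0,-4,26],[0,0,0,0,0,-1,26],[0,0,0,0,0,0,26],[0,0,0,0,0,0,36],[0,0,0,0,0,0,50]]'; python3 -m jog '[[0,0,0,0,0,20,52],[0,0,0,0,0,45,52],[0,0,0,0,0,45,52],[0,0,0,0,0,45,52],[0,0,0,0,20,45,52],[0,0,0,-20,20,45,52],[0,0,0,-20,20,0,52],[0,0,0,-20,20,0,52],[0,0,0,0,0,0,52],[0,0,0,0,0,0,52]]'
python3 - <<'E'
from h import *
for n in ["top","scene"]:
    c=bot.camera(n); cv2.imwrite(f"pics/{n}1.png",c["img"][:,:,::-1])
    for k in ["objective_red_center","objective_yellow_center","eyepiece_white_center","eyepiece_orange_center","oil_bottle_center","petri_dish_center","cover_box_center"]:
        for s in bot.silhouettes(c,k)[:2]:
            W=world(c)[s["pixels"]&(c["range_z"]>0)]
            if s["conf"]<.4 or len(W)<10: continue
            zt=np.percentile(W[:,2],95); print(n,k,round(s["conf"],2),zt.round(4),W[W[:,2]>zt-.008].mean(0).round(4))
E
```

```text
time_s: 29.4
tool_pos: [0.6096, 0.2618, 0.0246]
orientation: [3.141, -0.0, 1.571]
force: [-0.3, -0.1, -0.3]
grip_width: 0.583
gripper_force: 0.0
time_s: 30.65
tool_pos: [0.5498, 0.3414, 0.2703]
orientation: [3.141, -0.0, 1.57]
force: [0.2, 0.3, -0.1]
grip_width: 0.609
gripper_force: 0.0
top objective_red_center 0.7 0.0531 [ 0.6212 -0.27    0.0509]
top eyepiece_white_center 0.67 0.0551 [ 0.6375 -0.0551  0.0525]
top eyepiece_orange_center 0.82 0.0552 [0.6292 0.0251 0.0526]
top oil_bottle_center 0.64 0.0673 [0.6093 0.2592 0.0656]
scene objective_red_center 0.71 0.0507 [ 0.6243 -0.2643  0.0483]
scene objective_red_center 0.54 0.0461 [ 0.4133 -0.1187  0.0435]
scene objective_yellow_center 0.47 0.051 [ 0.6228 -0.1836  0.049 ]
scene eyepiece_white_center 0.69 0.0537 [ 0.641  -0.0475  0.0517]
scene eyepiece_orange_center 0.8 0.0539 [0.6337 0.0328 0.0517]
scene oil_bottle_center 0.92 0.0659 [0.6114 0.265  0.0646]
scene petri_dish_center 0.89 0.0149 [0.4659 0.3314 0.0128]
scene cover_box_center 0.73 0.0194 [0.4482 0.2184 0.0172]
```

View pics/scene1.png

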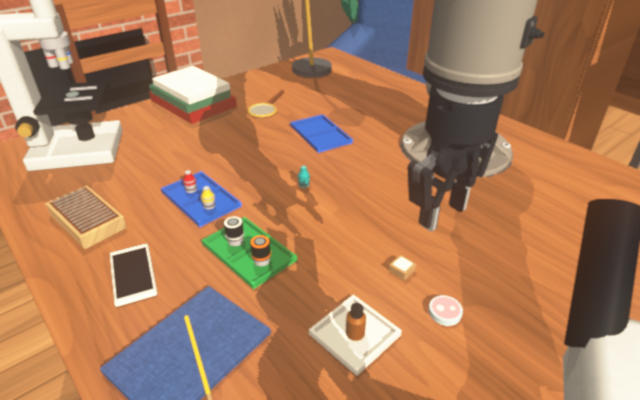

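View pics/top1.png

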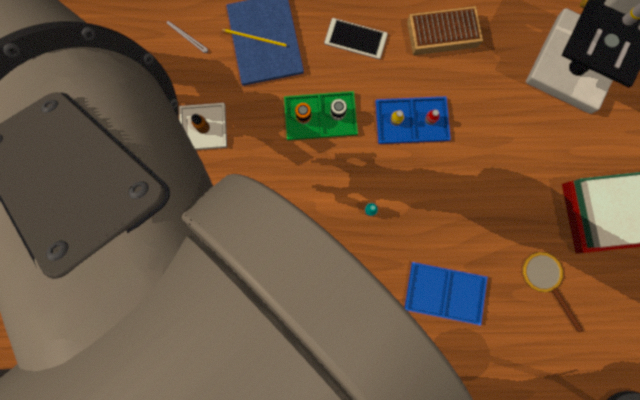

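All five parts stand upright, one to a bay. In the scene view red is at (190,180) and yellow at (207,197) in the far blue tray, the eyepieces at (234,230) and (261,250) in green, and the bottle at (355,322) in white. The dish and box are unmoved and the robot is clear.

```bash
python3 -c "
from cell import bot
print(bot.sign_off())"
```

```text
the job is handed in; nothing more can be done
None
```

The job is handed in (no verdict came back): the final pictures show both objectives upright in the far blue tray and both eyepieces in the green tray, one to each bay, with the oil bottle in the white tray and the petri dish and cardboard box where they were.

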